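Snap the lid onto the weaning bowl

ROBOT

A 7-joint arm with a two-finger parallel gripper is mounted at the origin on the work surface. World frame = base frame: x ahead of the robot, y to its left, z up, the work surface at z = 0. Lengths are in m, angles in rad, forces in N, time in s.
With the tool pointing down it reaches from about 0.425 to 1.025 m from the base axis. Payload 3.6 kg.
Tool frame: the origin (TCP) lies at the very end of the fingers, on their centre line; the grasp point (between the pads) lies 19 mm behind it; z points along the fingers, y is the line along which they close (so a half turn about z gives the same grasp; the last joint's range is limited). The gripper opens to 85 mm and grips with 20 to 120 N. Pads are 22 mm wide; open, the fingers measure 114 mm over their backs; the gripper's body (76 mm by 85 mm) begins 54 mm behind the grasp point. The pads swing forward as they close: fully open they stand 13 mm farther back than shut.
Start: joints at [-1.216, 0.591, 0.048, 1.609, -0.033, 0.943, -0.034], TCP at [0.315, 0.653, 0.231] pointing down, gripper open.
Joint ranges: [-2.69, 2.69], [-0.47, 2.24], [-1.27, 1.36], [0.19, 2.51], [-1.53, 4.68], [0.08, 2.07], [-3.09, 3.09]. Speed limits (rad/s): [2.57, 2.57, 3.14, 3.14, 3.14, 3.14, 3.14].

INTERFACE

Orientations are given as a rotation vector (axis times angle).
In Python, from plant import bot gives the robot as it stands.
- The arm moves only by the tool drive_tool, never from a script. Its arguments are lists of equal length, an entry for each row: "linear": the shift along the tool's x, y, z in mm, a list of three; "turn": the turn about the tool's z in degrees. In form: {"linear": [[x, y, z], ...], "turn": [turn, ...]}. A call has 1 to 12 rows; each row shifts and turns the commanded pose from where the row before left it, along the tool's axes as they then stand; what a row does not reach is not made up. A row lasts 1/8 s, in which the tool goes at most 62.5 mm and 10.7 degrees, less where a joint would pass 70% of its speed; a pose out of reach is approached as far as the arm can. A call is refused whole if a number of a shift passes 62.5 or a number of a turn 10.7, either way. A call with a gripper value outside its range is refused whole. "fingers" is the finger opening in mm, from 0 to 85.4, set as the call begins (left out, the last holds). The fingers move at their own pace and stop on an object; "squeeze" is the grip in N (left out, the last holds). Time passes only in rows, so rows that do not move let the fingers close. It gives the time, the measured TCP pose, the force, the opening and the grip force at its end, in the units of the state.
- bot.observe(): the state, without advancing time (a new reading comes with each control period).
- bot.capture(name): name is "scene" or "top" or "wrist"; returns a dict with "image" (420x560x3 uint8, red, green, blue), "fx", "fy", "cx", "cy" (pixels), "world_from_camera" (4x4, takes a point from camera to world coordinates). Camera axes: x right, y down, z forward; pixel columns grow to the right and rows downward; lengths in m; the calibration is good to about 2 mm. A picture is of the moment at which its call begins. There is no depth.
- bot.job_done(): hands the job in; it is judged then, once.
The state is a dict: "t": time; "q": joint angles; "joint_velocities": joint speeds; "joint_efforts": joint torques, N m; "position": TCP position; "tool_rot": TCP orientation; "wrist_force": force on the tool from outside, world axes, zero at the start; "wrist_torque": the same for the moment, N m; "opening": finger opening in m; "grasp_force": force on a finger pad.
Only numpy, scipy, OpenCV 4.12 (cv2) and the standard library are available. Lean on these libraries where they do the work, as an engineer would, in place of code of your own. Each camera call takes 0.05 s, during which the arm holds its last target. There are 200 camera calls.

TASK

Close the steel suction bowl for storage: pick up the white lid that fits it (the larger of the two), set it on the bowl and press it down until it snaps fully home, flat on the rim all round, then let go. Leave the small lid and the small steel pot where they stand.

Things in the scene. Friction and masses are not known exactly. Their poses are not given: they have to be found in the camera images.
- lid: Larger white plastic lid, 118 mm across, plug down. Origin: centre of the plug's underside; z up. Above it: tapered plug to 31 mm (68 mm wide at the bottom, 89 mm rib 17-20 mm up, 81 mm neck), cover disc 31-35 mm, upright grip bar in the middle 35-65 mm, 60 mm long along x, 16 mm thick along y: pinch it across y. About 55 g.
- bowl: Steel bowl, immovably stuck down. Origin: centre of its underside; z up. Rim at 56 mm, 108 mm wide outside, 100 inside. Four sprung nubs stand 7.5 mm in from the wall, 7 mm under the rim. A lid laid in rests on them, disc about 10 mm above the rim; a straight push of up to 20 N snaps it down, any yaw, disc on the rim, lid origin then 25 mm above the bowl's. Small release tab at the foot: no part.
- small_lid: The smaller white plastic lid, 84 mm across, same shape (plug 20 mm high, disc 4 mm, grip bar 44 x 16 x 30 mm along its x). Does not fit the bowl; to be left alone. Origin: centre of the underside of its plug; z up.
- pot: Small loose steel pot, 78 mm across and 42 mm high, to which the small lid belongs; to be left alone. Origin: centre of its underside; z up.
There are look-alikes about, which are no part of the job. Leave any purple or turquoise look-alike of the lid alone.

How it is judged:
By the outcome, as a careful person would: the job done as asked, in the order asked, and still so for the second after the job is handed in, with the robot touching nothing.
It also fails if it takes over 48 s, if anything falls off the work surface, if the arm or the gripper's body presses on something with over 40 N, if the wrist force passes 120 N, or if a joint passes its speed limit or range.

## Working session

There is one attempt and no reset: what is moved stays moved. The work goes in short steps, Python scripts to look and compute and a tool call to move; the robot and the scene stay as the last step left them, time stands still between calls to the robot, and variables do not carry over. Pictures are saved under pics/ and viewed, at most 10 in all, crops included, and the job is handed in when it is done.

Besides the shell and the picture viewer there is one more tool, called by a JSON object that holds its "api" and its "payload". drive_tool: Moves the arm, as the interface text tells. Its arguments: {"type":"object","properties":{"linear":{"type":"array","items":{"type":"array","items":{"type":"number"}}},"turn":{"type":"array","items":{"type":"number"}},"fingers":{"type":"number"},"squeeze":{"type":"number"}},"required":["linear","turn"]}

```bash
mkdir -p pics
cat > h.py <<'E'
import numpy as np, cv2, pickle
from plant import bot
def cap(n,f=None):
    c=bot.capture(n)
    if f:
        cv2.imwrite(f'pics/{f}.png',c['image'][:,:,::-1]); pickle.dump(c,open(f'pics/{f}.pkl','wb'))
    return c
def ray(c,u,v,z):
    T=np.array(c['world_from_camera']); d=T[:3,:3]@[(u-c['cx'])/c['fx'],(v-c['cy'])/c['fy'],1]; o=T[:3,3]
    return o+d*(z-o[2])/d[2]
def proj(c,p):
    T=np.linalg.inv(np.array(c['world_from_camera'])); q=T[:3,:3]@p+T[:3,3]
    return q[0]/q[2]*c['fx']+c['cx'],q[1]/q[2]*c['fy']+c['cy']
E
python3 - <<'E'
from h import *
for n in('scene','top'):
    c=cap(n,n+'0'); print(n,c['fx'],np.round(c['world_from_camera'],3).tolist())
a=cv2.imread('pics/scene0.png');b=cv2.imread('pics/top0.png')
s=bot.observe(); print(s['t'],s['position'],s['tool_rot'],s['wrist_force'])
E
```

```text
scene 392.99498688810775 [[0.273, 0.555, -0.786, 1.204], [0.962, -0.149, 0.229, -0.408], [0.01, -0.818, -0.575, 0.586], [0.0, 0.0, 0.0, 1.0]]
top 395.0922868803303 [[0.027, -0.987, 0.161, 0.366], [-1.0, -0.026, 0.008, -0.198], [-0.004, -0.161, -0.987, 0.869], [0.0, 0.0, 0.0, 1.0]]
0.1 [0.31420992 0.65253001 0.23023882] [-0.69886995 -3.06251239  0.00320571] [ 0.09695555 -0.37002583  0.33844086]
```

View pics/top0.png

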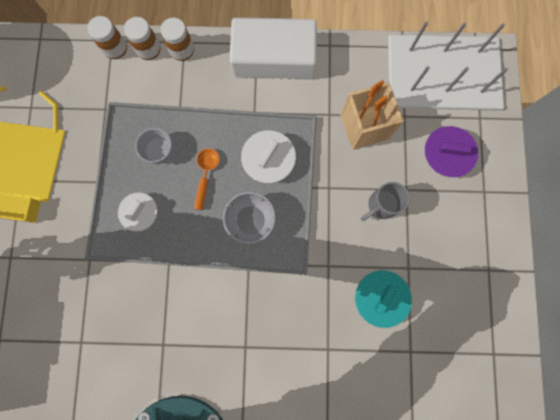

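View pics/scene0.png

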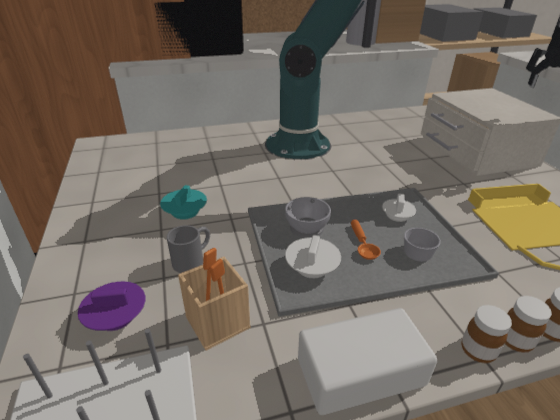

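The top view shows these candidates:
- **Lid:** large white lid (269,157), small white lid (137,211), purple (451,152), turquoise (383,298).
- **Bowl:** large steel bowl (249,218), small pot (153,146), grey mug (388,200).

By the description I choose the lid at (269,157) and the bowl at (249,218). I'll check that choice in a close crop and measure both.

Run:
```python
from h import *
c=pickle.load(open('pics/top0.pkl','rb')); im=c['image']
cv2.imwrite('pics/crop.png',cv2.resize(im[95:275,90:320,::-1],None,fx=3.4,fy=3.3,interpolation=cv2.INTER_CUBIC))
hsv=cv2.cvtColor(im,cv2.COLOR_RGB2HSV)
m=((hsv[...,2]>140)&(hsv[...,1]<60)).astype(np.uint8); m[:,:115]=0;m[:110]=0;m[260:]=0;m[:,306:]=0
for k in cv2.findContours(m,cv2.RETR_EXTERNAL,cv2.CHAIN_APPROX_NONE)[0]:
    if cv2.contourArea(k)<300: continue
    e=cv2.fitEllipse(cv2.convexHull(k)); print('top',e)
    for z in(.035,.045): 
        p=ray(c,*e[0],z); print(z,p, 'w',np.linalg.norm(ray(c,e[0][0]-e[1][1]/2,e[0][1],z)-ray(c,e[0][0]+e[1][1]/2,e[0][1],z)))
print('bowl z.06',ray(c,249,218,.06),np.linalg.norm(ray(c,224,218,.06)-ray(c,275,218,.06)))
s=pickle.load(open('pics/scene0.pkl','rb'))
# mat corner heights: same corner in both views
for z in(0,.01,.02): print(z,ray(c,307,271,z)[:2],ray(c,313,117,z)[:2],ray(s,249,213,z)[:2],ray(s,279,297,z)[:2])
# rim/disc in scene
for z in (.06,.07,.08): print(z,ray(s,308,215,z)[:2], ray(s,313,257,z-.025)[:2])
```

```text
top ((248.04957580566406, 216.8394012451172), (50.91297912597656, 51.977481842041016), 89.35968780517578)
0.035 [ 0.48167684 -0.1261273   0.035     ] w 0.11091131776040812
0.045 [ 0.48028966 -0.12699385  0.045     ] w 0.10958221626934293
top ((136.04400634765625, 210.7186279296875), (36.832252502441406, 40.995357513427734), 55.320411682128906)
0.035 [0.48858091 0.11418762 0.035     ] w 0.08789596717460238
0.045 [0.487111   0.11044126 0.045     ] w 0.08684266924803062
top ((267.4149169921875, 156.13104248046875), (53.91199493408203, 55.31031799316406), 79.83257293701172)
0.035 [ 0.61678016 -0.16319096  0.035     ] w 0.12100723776745925
0.045 [ 0.61377398 -0.16361337  0.045     ] w 0.11955715220906891
bowl z.06 [ 0.47583882 -0.13035508  0.06      ] 0.10551168179924203
0 [ 0.37117385 -0.25587226] [ 0.72384308 -0.26432372] [ 0.37081812 -0.2528679 ] [ 0.67519384 -0.25640679]
0.01 [ 0.37111341 -0.25521173] [ 0.71972657 -0.26356599] [ 0.38502278 -0.25551296] [ 0.68420676 -0.25899149]
0.02 [ 0.37105297 -0.2545512 ] [ 0.71561006 -0.26280826] [ 0.39922744 -0.25815802] [ 0.69321967 -0.26157618]
0.06 [ 0.49971788 -0.13759893] [ 0.61606699 -0.16525009]
0.07 [ 0.5130927  -0.14273586] [ 0.62672469 -0.16965247]
0.08 [ 0.52646752 -0.14787279] [ 0.6373824  -0.17405484]
```

View pics/crop.png

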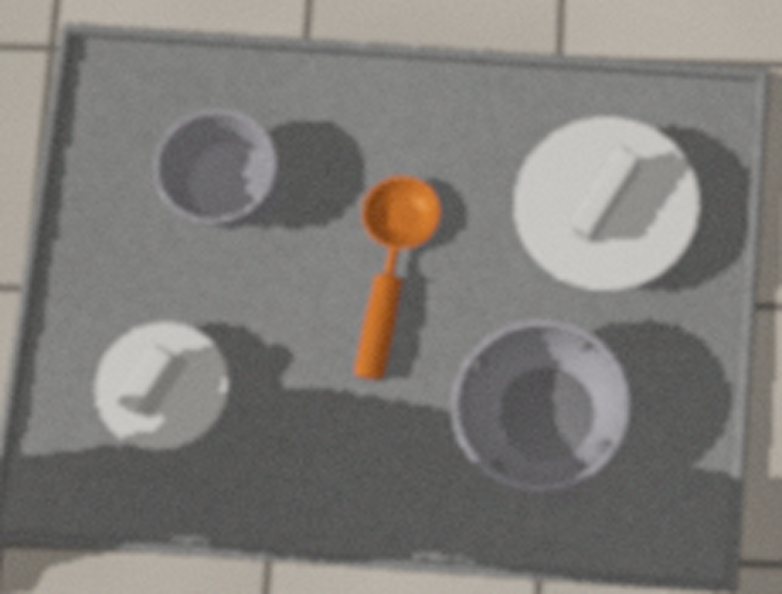

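The crop confirms it: larger white lid with its bar at about -27° in the world, and the steel bowl with nubs below it. The tool's x axis already lies along the bar. I'll move over the lid at the present height.

{"api": "drive_tool", "payload": {"linear": [[-40, -39, 0], [-40, -39, 0], [-40, -39, 0], [-40, -39, 0], [-40, -39, 0], [-40, -39, 0], [-40, -39, 0], [-40, -39, 0], [-40, -39, 0], [-40, -39, 0], [-40, -39, 0], [-40, -39, 0]], "turn": [0, 0, 0, 0, 0, 0, 0, 0, 0, 0, 0, 0], "fingers": 85}}

```text
t: 1.6
position: [0.5442, 0.0217, 0.2312]
tool_rot: [-0.699, -3.063, -0.0]
wrist_force: [0.5, 0.4, 0.4]
opening: 0.0852
grasp_force: 0.0
```

{"api": "drive_tool", "payload": {"linear": [[-40, -39, 0], [-40, -39, 0], [-40, -39, 0], [-20, -19, 0], [0, 0, 0]], "turn": [0, 0, 0, 0, 0]}}

```text
t: 2.22
position: [0.6109, -0.1633, 0.2309]
tool_rot: [-0.707, -3.061, 0.002]
wrist_force: [-0.3, -0.7, -0.5]
opening: 0.085
grasp_force: 0.0
```

Run:
```python
from h import *
c=cap('wrist','w1'); print(np.round(c['world_from_camera'],3).tolist(),c['fx'])
s=bot.observe(); print(s['t'],s['position'],s['tool_rot'],s['wrist_force'])
```

```text
[[0.438, 0.854, 0.28, 0.54], [0.899, -0.416, -0.138, -0.128], [-0.001, 0.312, -0.95, 0.373], [0.0, 0.0, 0.0, 1.0]] 307.67175205155036
2.275 [ 0.61059543 -0.16050427  0.23074523] [-7.01670019e-01 -3.06090355e+00 -1.72154453e-04] [-0.29326126  0.56750745  0.50925944]
```

View pics/w1.png

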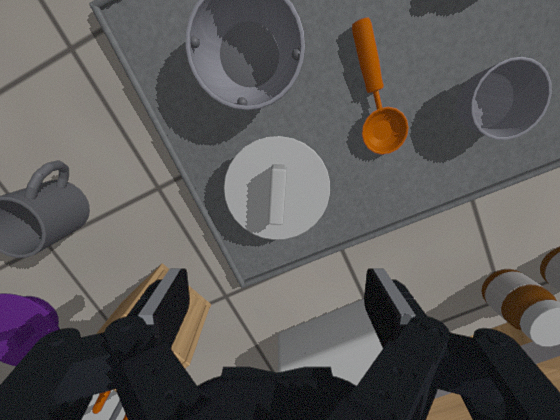

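The wrist view shows the lid disc at (277,188), the bar from (280,166) to (277,223), and the bowl rim centred near (246,46). Next I'll measure both closely.

Run:
```python
from h import *
c=pickle.load(open('pics/w1.pkl','rb')); im=c['image'];g=cv2.cvtColor(im,cv2.COLOR_RGB2GRAY)
roi=np.zeros_like(g);cv2.circle(roi,(277,188),62,255,-1)
def big(m): return max(cv2.findContours(m.astype(np.uint8),cv2.RETR_EXTERNAL,cv2.CHAIN_APPROX_NONE)[0],key=cv2.contourArea)
k=big((g>120)&(roi>0)); e=cv2.fitEllipse(cv2.convexHull(k)); print(e)
P=np.array([ray(c,*p[0],.035)[:2] for p in k],np.float32); print('disc z.035',cv2.fitEllipse(P))
roi2=np.zeros_like(g);cv2.rectangle(roi2,(262,155),(294,232),255,-1)
for t in(205,215,225):
    k=big((g>t)&(roi2>0)); print(t,cv2.contourArea(k),cv2.minAreaRect(k),end=' ')
    P=np.array([ray(c,*p[0],.065)[:2] for p in k],np.float32); r=cv2.minAreaRect(P*1000); print('bar z.065',r)
print(g[195,262:296],g[155:175,279],g[215:230,277])
# bowl rim
hs=cv2.cvtColor(im,cv2.COLOR_RGB2HSV)
T=ray(c,246,46,.056); print('bowl',T)
s=bot.observe(); x=np.linalg.norm(s['tool_rot']); print(s['position'])
cv2.imwrite('pics/w1c.png',np.hstack([cv2.resize(im[0:125,175:315,::-1],(560,500)),cv2.resize(im[150:235,255:295,::-1],(235,500))]))
```

```text
((277.03533935546875, 187.27346801757812), (103.16930389404297, 105.83131408691406), 88.86779022216797)
disc z.035 ((0.6193963885307312, -0.16306857764720917), (0.11381115764379501, 0.11597131937742233), 107.47048950195312)Traceback (most recent call last):
  File "<stdin>", line 9, in <module>
  File "<stdin>", line 4, in big
ValueError: max() iterable argument is empty
```

Run:
```python
from h import *
c=pickle.load(open('pics/w1.pkl','rb')); im=c['image'];g=cv2.cvtColor(im,cv2.COLOR_RGB2GRAY)
print(g[180,262:296],g[205,262:296],g[158:175,279],g[215:232,277])
a=cv2.resize(im[0:120,180:310,::-1],(520,480),interpolation=cv2.INTER_CUBIC);b=cv2.resize(im[155:235,250:300,::-1],(275,480),interpolation=cv2.INTER_CUBIC)
cv2.imwrite('pics/w1c.png',np.hstack([a,b]))
```

```text
[111 105 108 109 105 105 106 104  99 112 140 153 152 155 153 153 158 157
 158 158 160 160 162 167 152 158 157 157 159 154 156 157 159 156] [107 107 108 107 103 106 103  97 123 146 154 157 156 155 155 156 157 160
 164 161 166 165 150 155 159 156 157 156 160 160 157 156 155 157] [158 157 158 159 158 158 143 134 139 140 142 164 164 156 159 159 154] [157 157 160 158 154 159 162 160 152 130 148 157 155 155 156 156 157]
```

View pics/w1c.png

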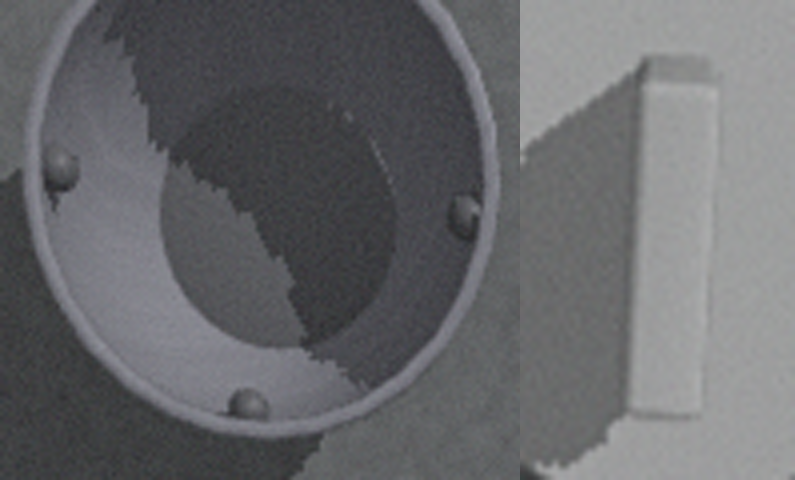

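The bar's top corners are about (272,169), (286,169), (283,224) and (270,224). The bowl's outer rim points are readable in the crop.

Run:
```python
from h import *
from scipy.optimize import least_squares
c=pickle.load(open('pics/w1.pkl','rb'))
Q=[(272.2,168.8),(285.8,168.8),(283.3,224.2),(269.6,223.7)]
P=np.array([ray(c,*q,.065) for q in Q]); print(P.mean(0)); m1=P[:2].mean(0);m2=P[2:].mean(0);d=m2-m1
print('len',np.linalg.norm(d),'w',np.linalg.norm(P[0]-P[1]),'ang',np.degrees(np.arctan2(d[1],d[0])))
R=[(25,150),(265,437),(497,165),(100,355),(440,350),(75,0),(437,0)]
B=np.array([ray(c,180+x/4,y/4,.056)[:2] for x,y in R])
f=least_squares(lambda p:np.hypot(*(B-p[:2]).T)-p[2],[.48,-.13,.054]); print('bowl',f.x,f.fun)
```

```text
[ 0.61831901 -0.16509889  0.065     ]
len 0.059366367369460514 w 0.013698590750398696 ang -28.462343727407138
bowl [ 0.47808019 -0.12995883  0.05437387] [ 5.18579891e-05  4.59297182e-04 -1.36255329e-04 -5.07111496e-04
 -2.51820455e-05  1.88435165e-04 -3.10414660e-05]
```

Sizes check out: bar 59 mm long, bowl radius 54.4 mm, and both fit the top view. The lid is at (0.619,-0.165) and the bowl at (0.478,-0.130). Next I descend and grasp.

{"api": "drive_tool", "payload": {"linear": [[-8.5, 1, 0], [0, 0, 40], [0, 0, 40], [0, 0, 40], [0, 0, 35], [0, 0, 20], [0, 0, 14], [0, 0, 0]], "turn": [2.6, 0, 0, 0, 0, 0, 0, 0]}}

```text
t: 3.28
position: [0.6192, -0.1623, 0.0419]
tool_rot: [-0.768, -3.046, -0.0]
wrist_force: [0.4, 0.5, -0.3]
opening: 0.0849
grasp_force: 0.0
```

{"api": "drive_tool", "payload": {"linear": [[0, 0, 0], [0, 0, 0], [0, 0, 0], [0, 0, 0], [0, 0, 0], [0, 0, 0]], "turn": [0, 0, 0, 0, 0, 0], "fingers": 5, "squeeze": 80}}

```text
t: 4.03
position: [0.6199, -0.164, 0.0436]
tool_rot: [0.769, 3.044, -0.001]
wrist_force: [-1.4, -0.5, 5.7]
opening: 0.015
grasp_force: 80.4
```

{"api": "drive_tool", "payload": {"linear": [[0, 0, -10], [0, 0, -30], [0, 0, -40], [0, 0, -20], [0, 0, 0], [0, 0, 0]], "turn": [0, 0, 0, 0, 0, 0]}}

```text
t: 4.78
position: [0.6182, -0.1623, 0.1411]
tool_rot: [-0.767, -3.044, -0.0]
wrist_force: [-0.3, -0.4, -1.8]
opening: 0.0146
grasp_force: 79.1
```

Run:
```python
from h import *
s=bot.observe(); print(s['t'],s['position'],s['tool_rot'],s['wrist_force'],s['wrist_torque'],s['opening'])
c=cap('wrist','w2'); d=cap('scene','s2')
cv2.imwrite('pics/v2.png',np.hstack([c['image'][0:400,80:480,::-1],cv2.resize(d['image'][130:330,200:400,::-1],(400,400))]))
```

```text
4.775 [ 0.61817664 -0.16229895  0.14109443] [-7.67425381e-01 -3.04395306e+00 -7.79683321e-05] [-0.28588248 -0.43939689 -1.7611835 ] [ 0.03588352  0.02085764 -0.02896703] 0.014574076545234326
```

View pics/v2.png

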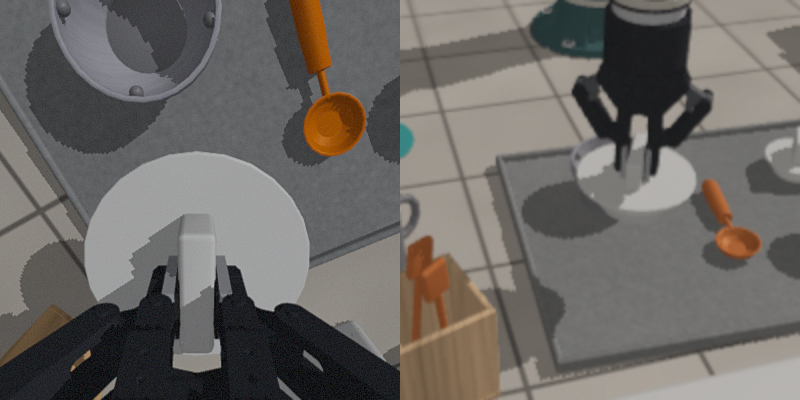

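The lid is held by its bar and looks level, with the disc's top edge at (197,153) in the left half. I'll measure the disc centre relative to the tool.

Run:
```python
from h import *
from scipy.optimize import least_squares
c=pickle.load(open('pics/w2.pkl','rb')); g=cv2.GaussianBlur(cv2.cvtColor(c['image'],cv2.COLOR_RGB2GRAY),(5,5),0)
# outermost white pixel going outward from (277,250), upper half
for z in (.130,.134,.138):
    B=[];
    for a in np.radians(np.arange(185,356,5)):
        r=np.arange(80,130,.25); u=277+r*np.cos(a); v=255+r*np.sin(a); val=g[v.astype(int),u.astype(int)].astype(float)
        gr=val[:-8]-val[8:]; i=np.argmax(gr); 
        if gr[i]>30: B.append(ray(c,u[i+4],v[i+4],z)[:2])
    B=np.array(B); f=least_squares(lambda p:np.hypot(*(B-p[:2]).T)-p[2],[.62,-.163,.059],loss='soft_l1',f_scale=.001); print(z,len(B),f.x,np.abs(f.fun).max())
```

```text
0.13 35 [ 0.62113068 -0.16294675  0.06183938] 0.0003114569541466661
0.134 35 [ 0.61925199 -0.16194682  0.06022261] 0.0003032618422797728
0.138 35 [ 0.61737332 -0.1609469   0.05860584] 0.0002950707564375668
```

{"api": "drive_tool", "payload": {"linear": [[35, -9, 0], [45, -12, 0], [40, -12, 0], [18.5, -5, 0], [0, 0, 20], [0, 0, 20], [0, 0, 12], [0, 0, 8], [0, 0, 0], [0, 0, 0]], "turn": [0, 0, 0, 0, 0, 0, 0, 0, 0, 0]}}

```text
t: 6.12
position: [0.4794, -0.1305, 0.0826]
tool_rot: [0.768, 3.046, 0.0]
wrist_force: [-0.4, -0.2, -0.4]
opening: 0.0148
grasp_force: 79.0
```

Run:
```python
from h import *
s=bot.observe(); print(s['t'],s['position'],s['wrist_force'],s['wrist_torque'])
a=cap('scene','s3')['image'];b=cap('top','t3')['image']
cv2.imwrite('pics/v3.png',np.hstack([cv2.resize(a[150:300,240:390,::-1],(400,400),interpolation=cv2.INTER_CUBIC),cv2.resize(b[150:270,190:310,::-1],(400,400))]))
```

```text
6.125 [ 0.47943574 -0.13054757  0.08258582] [-0.35574207 -0.20062583 -0.43164573] [-0.01753799 -0.07631462 -0.02600335]
```

View pics/v3.png

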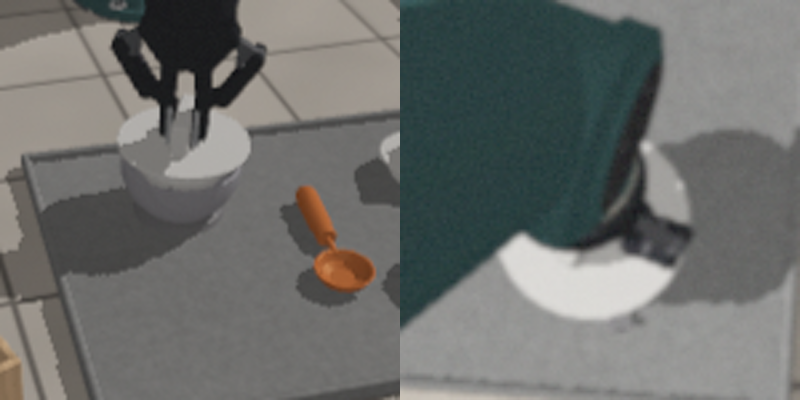

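The lid is centred over the bowl with no contact force yet. I'll press down in small steps.

{"api": "drive_tool", "payload": {"linear": [[0, 0, 4], [0, 0, 3], [0, 0, 2], [0, 0, 1], [0, 0, 0]], "turn": [0, 0, 0, 0, 0]}}

```text
t: 6.85
position: [0.4798, -0.1309, 0.0722]
tool_rot: [0.768, 3.045, -0.0]
wrist_force: [1.7, -1.3, -1.4]
opening: 0.0149
grasp_force: 78.9
```

{"api": "drive_tool", "payload": {"linear": [[0, 0, 1.5], [0, 0, 1.5], [0, 0, 1.5], [0, 0, 0]], "turn": [0, 0, 0, 0]}}

```text
t: 7.35
position: [0.4791, -0.1305, 0.0685]
tool_rot: [-0.769, -3.046, -0.0]
wrist_force: [-0.5, -0.8, 8.7]
opening: 0.0147
grasp_force: 80.8
```

{"api": "drive_tool", "payload": {"linear": [[0, 0, 1.5], [0, 0, 1.5], [0, 0, 1], [0, 0, 0]], "turn": [0, 0, 0, 0]}}

```text
t: 7.85
position: [0.4791, -0.1305, 0.0684]
tool_rot: [0.769, 3.045, 0.002]
wrist_force: [-8.0, 1.6, 49.7]
opening: 0.0146
grasp_force: 88.8
```

About 50 N with no further travel at z=0.0684 matches home (grasp height 0.043 + 0.025). I'll relax, release, back off and look.

{"api": "drive_tool", "payload": {"linear": [[0, 0, -2], [0, 0, -1.5], [0, 0, 0]], "turn": [0, 0, 0]}}

```text
t: 8.22
position: [0.4791, -0.1305, 0.0685]
tool_rot: [0.769, 3.046, 0.001]
wrist_force: [-2.2, -0.6, 14.9]
opening: 0.0146
grasp_force: 81.8
```

{"api": "drive_tool", "payload": {"linear": [[0, 0, 0], [0, 0, 0], [0, 0, 0], [0, 0, 0], [0, 0, 0], [0, 0, 0]], "turn": [0, 0, 0, 0, 0, 0], "fingers": 85}}

```text
t: 8.98
position: [0.4792, -0.1305, 0.0672]
tool_rot: [-0.768, -3.046, -0.0]
wrist_force: [-0.0, -0.0, 0.3]
opening: 0.0845
grasp_force: 0.0
```

{"api": "drive_tool", "payload": {"linear": [[0, 0, -20], [0, 0, -40], [0, 0, -40], [-30, 0, -40], [-30, 0, -20], [0, 0, 0]], "turn": [0, 0, 0, 0, 0, 0]}}

```text
t: 9.72
position: [0.5353, -0.1604, 0.2294]
tool_rot: [0.768, 3.039, -0.0]
wrist_force: [-0.6, -0.2, -0.9]
opening: 0.085
grasp_force: 0.0
```

Run:
```python
from h import *
from scipy.optimize import least_squares
s=bot.observe(); print(s['t'],s['position'],s['wrist_force'],s['opening'])
a=cap('scene','s4');b=cap('wrist','w4')
cv2.imwrite('pics/v4.png',np.hstack([cv2.resize(a['image'][180:260,265:345,::-1],(480,480),interpolation=cv2.INTER_CUBIC),cv2.resize(b['image'][:,:,::-1],(320,240)).repeat(2,0)]))
for n,c in(('scene',a),('wrist',b)):
    im=c['image'];g=im.min(2); hs=cv2.cvtColor(im,cv2.COLOR_RGB2HSV)
    u0,v0=proj(c,np.array([.479,-.130,.06])); m=np.zeros(g.shape,np.uint8); cv2.circle(m,(int(u0),int(v0)),150 if n=='wrist' else 50,1,-1)
    m&=((g>(95))).astype(np.uint8)
    k=max(cv2.findContours(m,cv2.RETR_EXTERNAL,cv2.CHAIN_APPROX_NONE)[0],key=cv2.contourArea)
    print(n,(u0,v0),cv2.fitEllipse(cv2.convexHull(k)))
    for z in(.056,.060,.064,.068,.072):
        B=np.array([ray(c,*p[0],z)[:2] for p in cv2.convexHull(k)]); f=least_squares(lambda p:np.hypot(*(B-p[:2]).T)-p[2],[.478,-.13,.059],loss='soft_l1',f_scale=.001); print(z,f.x)
```

```text
9.725 [ 0.53527108 -0.16044684  0.22942099] [-0.59268274 -0.16964562 -0.86554678] 0.08496647627479441
scene (np.float64(308.17774411876576), np.float64(209.69533611028345)) ((308.0036926269531, 208.99510192871094), (99.876220703125, 99.90399169921875), 161.6530303955078)
0.056 [ 0.4414158  -0.11010421  0.19083214]
0.06 [ 0.44716588 -0.11234601  0.18938641]
0.064 [ 0.45291579 -0.11458824  0.18794086]
0.068 [ 0.45866696 -0.11682745  0.18649422]
0.072 [ 0.46441767 -0.1190678   0.185048  ]
wrist (np.float64(276.1505635168501), np.float64(128.76549463599645)) ((283.7182922363281, 123.54710388183594), (279.0184326171875, 304.8133850097656), 150.31227111816406)
0.056 [ 0.5002195  -0.13555253  0.14412573]
0.06 [ 0.49975394 -0.1353651   0.14227803]
0.064 [ 0.49928835 -0.1351777   0.14043037]
0.068 [ 0.49882272 -0.13499035  0.13858275]
0.072 [ 0.49835705 -0.13480305  0.13673518]
```

View pics/v4.png

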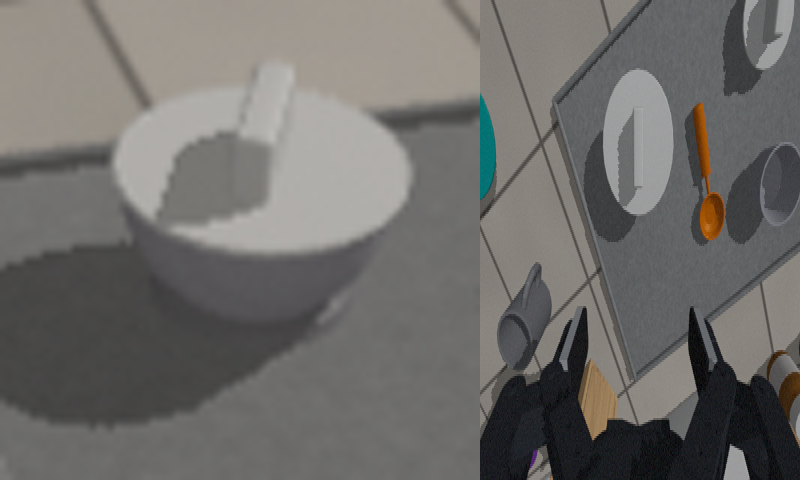

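The lid lies on the rim with no visible gap. As a numeric check, I'll compare the disc's observed extremes in the scene view (u 284–333.7, v 194.2–222) with the predicted ones for a seated lid and for one resting on the nubs.

Run:
```python
from h import *
c=pickle.load(open('pics/s4.pkl','rb')); t=np.linspace(0,6.283,361)
for z in(.060,.065,.070):
    P=np.array([proj(c,np.array([.4785+.059*np.cos(a),-.130+.059*np.sin(a),z])) for a in t]); print(z,P.min(0),P.max(0), 'v at left/right',P[P[:,0].argmin(),1],P[P[:,0].argmax(),1])
w=pickle.load(open('pics/w4.pkl','rb')); g=cv2.GaussianBlur(cv2.cvtColor(w['image'],cv2.COLOR_RGB2GRAY),(3,3),0)
m=np.zeros_like(g); cv2.circle(m,(276,126),80,1,-1); m&=(g>125).astype(np.uint8)
k=max(cv2.findContours(m,0,1)[0],key=cv2.contourArea)
for z in(.06,.07):
    B=np.array([ray(w,*p[0],z)[:2] for p in cv2.convexHull(k)]); print(z,cv2.minEnclosingCircle((B*1000).astype(np.float32)),cv2.fitEllipse((B*1000).astype(np.float32)))
```

```text
0.06 [283.33331465 196.31181637] [333.00988608 224.29371844] v at left/right 209.3374674237248 211.28910201772533
0.065 [283.36096988 194.61782848] [333.19148794 222.5057571 ] v at left/right 207.59554432662037 209.54457272019548
0.07 [283.38879604 192.91388921] [333.37421786 220.70614234] v at left/right 205.84285461575314 207.78920699636558
0.06 ((478.36480712890625, -129.05126953125), 59.99874496459961) ((478.35894775390625, -129.0796661376953), (119.4467544555664, 119.69297790527344), 114.93500518798828)
0.07 ((477.8739318847656, -128.8077392578125), 58.05934524536133) ((477.8682861328125, -128.83522033691406), (115.58572387695312, 115.82401275634766), 114.93494415283203)
```

The heights agree. The TCP rose 25.5 mm from pickup to seated (25 expected), the disc is level, and there is no gap. The common offset of about 4 mm is the mat's thickness. I'm handing in.

```bash
python3 -c "
from plant import bot
print(bot.job_done())"
```

```text
the job is handed in; nothing more can be done
None
```

The large white lid is pressed home on the steel bowl, level with no visible gap at the rim, and released; the job was handed in at about 10 s, and the small lid and pot were not touched.

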